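# Shingle the trim sample boards on the display stand

### The arm

A 6-joint arm with a two-finger parallel gripper is mounted at the origin on the work surface. World frame = base frame: x ahead of the robot, y to its left, z up, the work surface at z = 0. Lengths are in m, angles in rad, forces in N, time in s.
With the tool pointing down it reaches from about 0.3 to 0.825 m from the base axis. Payload 5.4 kg.
Tool frame: the origin (TCP) lies at the very end of the fingers, on their centre line; the grasp point (between the pads) lies 19 mm behind it; z points along the fingers, x is the direction in which the jaws open and shut, and the axes are right-handed (so a half turn about z gives the same grasp; the last joint's range is limited). The gripper opens to 92 mm and grips with 3 to 60 N. Pads are 20 mm wide; open, the fingers measure 128 mm over their backs; the gripper's body (75 mm by 189 mm) begins 69 mm behind the grasp point.
Start: joints at [1.069, 0.158, 1.597, -0, 1.386, -0.21], TCP at [0.165, 0.551, 0.215] pointing down, gripper open.
Joint ranges: [-2.91, 2.91], [-0.94, 2.29], [0.18, 2.7], [-1.29, 4.43], [0.17, 2.64], [-3, 3]. Speed limits (rad/s): [2.57, 2.57, 3.14, 3.14, 3.14, 3.14].

### API

Orientations are given as a rotation vector (axis times angle).
In Python, from workcell import bot gives the robot as it stands. Calls block until the motion is done:
- bot.goto(position, orientation): joint-space move of the TCP to a pose.
- bot.line_to(position, rot=None, max_speed=0.15): straight line of the TCP; rot=None keeps the orientation; max_speed is the mean speed in m/s.
- bot.set_joints(angles): joint-space move.
- bot.set_gripper(opening, newtons=None): opening from 0.0 (shut) to 1.0 (fully open); newtons is the grip in N (None keeps the last); returns when the fingers have stopped.
- bot.hold(seconds).
- bot.inverse_kinematics(position, orientation): joint angles nearest the present ones, or None.
- bot.read_camera(name): name is "scene" or "top" or "wrist"; returns a dict with "pixels" (480x640x3 uint8, blue, green, red), "fx", "fy", "cx", "cy" (pixels), "R" (3x3) and "t" (3): a world point X has camera coordinates R X + t. Camera axes: x right, y down, z forward; pixel columns grow to the right and rows downward; lengths in m; the calibration is good to about 2 mm. The wrist camera is an equidistant fisheye: a pixel r from the principal point sees the ray r / f radians off the axis. A picture is of the moment at which its call begins. There is no depth.
A pose or a line that the arm cannot do raises bot.MotionError and nothing moves.
- bot.job_done(): hands the job in, once; it reports no verdict.
Readings, each from a call of its own:
- bot.current_clock(): time.
- bot.current_joints(): joint angles.
- bot.current_joint_vel(): joint speeds.
- bot.current_effort(): joint torques, N m.
- bot.current_ee_pos(): TCP position.
- bot.current_tool_rot(): TCP orientation.
- bot.current_contact_force(): force on the tool from outside, world axes, zero at the start.
- bot.current_ft_torque(): the same for the moment, N m.
- bot.current_opening(): opening from 0.0 (shut) to 1.0 (fully open).
Only numpy, scipy, OpenCV 4.12 (cv2) and the standard library are available. Lean on these libraries where they do the work, as an engineer would, in place of code of your own. Each camera call takes 0.05 s, during which the arm holds its last target. There are 200 camera calls.

### The job

On the sloping cork stand, lay the green board shingle-fashion over the fixed brown board, buttons downhill and face up, its lower edge along the brown board's white line and its sides in line; then lay the orange board on the green one in the same way, lower edge along the green board's white line. With both lying flat, tip the hinged clip bar at the head of the stand over so that it falls down onto the orange board's upper end. Leave the blue board and everything else where it is.

Things in the scene. Friction and masses are not known exactly. Their poses are not given: they have to be found in the camera images.
- green_center (a point): Green rigid sample board, 95 long (x) x 64 wide (y) x 6 thick (z), 45 g, with three buttons (15 across, 3 high) in a row 18 from its lower end and a thin white line across its face 60 from its lower end; x points from the buttoned lower end to the plain upper end, z out of the face. Point: its centre, half-way through the thickness. Starts face up on the table.
- green_butt (a point): Middle of the green board's lower edge, on the underside: 47.5 from the centre along own -x, 3 below it.
- green_line (a point): Middle of the green board's white line, on its upper face: 12.5 from the centre along own +x, 3 above it. Axes as the green board's.
- orange_center (a point): Orange sample board of the same make, size and axes as the green one. This point is its centre, half-way through its thickness; at the start it lies face up on the table.
- orange_butt (a point): Middle of the orange board's lower edge, on the underside.
- blue_center (a point): Centre of a spare blue sample board of the same make, lying on the table; it stays there.
- stand: Cork-faced display stand, fixed to the table, 262 long up the slope x 162 wide; origin under its middle on the table, x uphill (away from the robot), z up. The cork slopes 20 degrees and is 68 high at the middle.
- starter_line (a point): Middle of the white line on the upper face of the brown board of the same make, screwed to the stand near its low end. Axes: x up the slope, y across, z out of the face. It slopes 14.3 degrees, so that a board laid with its lower edge on the line lies flat on it and parallel to it, upper end on the cork. Only friction holds the boards.
- bar (a joint): Black clip bar at the stand's head (100 wide, 40 from hinge to free edge, 4 thick, red stripe at the free edge, 60 g): 0 lying parallel to the cork, 0 to 0.05 resting on the orange board, 1.92 upright, 2.05 to 2.4 leaning back from the robot at the start, stop 2.5. Tipped 0.3 past upright towards the robot it falls softly of itself.
- bar_tip (a point): Middle of the clip bar's free edge, 40 from the hinge.
- bar_hinge (a point): Middle of the clip bar's hinge line, 10 above the cork, 172 up the slope from the brown board's line. Nothing stands behind it within 45. Bracket blocks at its two ends are 14 high.
- tape: Roll of yellow tape lying on the table, 60 across, 20 high; bystander.
- mug: White pot of pencils, 80 across, 90 high (pencils to 150); bystander.
- phone: Black phone, 150 x 72 x 9; bystander.
- book: Grey sketchbook, 210 x 150 x 18; bystander.
- jar: Amber glass jar, 56 across, 70 high; bystander.
Not all that is in view belongs to the job. Of the things shaped like the part that bears green_center, the green one is meant. There is more than one size of the part that bears orange_center; the job needs the smaller.

How it is judged:
On the way, in this order (a step that is already met when the one before it is completed fails the run):
1. the green board lies on the brown one, lower edge along its white line, let go (x of green_butt in the frame of starter_line between -0.006 and 0.006 m and y of green_butt in the frame of starter_line between -0.007 and 0.007 m and z of green_butt in the frame of starter_line between -0.003 and 0.003 m and x of green_center in the frame of starter_line above 0.03 m and angle between the x axis of green_center and the x axis of starter_line, either way round below 0.1 rad and angle between the z axis of green_center and the z axis of starter_line, either way round below 0.07 rad and contact force between the fingers and green below 0.05 N and linear speed of green below 0.01 m/s), for 0.2 s.
2. the orange board lies on the green one, lower edge along its white line, let go (all of step 1 and x of orange_butt in the frame of green_line between -0.006 and 0.006 m and y of orange_butt in the frame of green_line between -0.007 and 0.007 m and z of orange_butt in the frame of green_line between -0.003 and 0.003 m and x of orange_center in the frame of green_line above 0.03 m and angle between the x axis of orange_center and the x axis of green_line, either way round below 0.1 rad and angle between the z axis of orange_center and the z axis of green_line, either way round below 0.07 rad and contact force between the fingers and orange below 0.05 N and linear speed of orange below 0.01 m/s), for 0.2 s.
3. the clip bar is down on the orange board (value of joint bar below 0.15 rad), for 0.2 s.
At the end, for the whole second after the job is handed in: Green on brown and orange on green, each buttons downhill, face up and flat (within 4 degrees), its lower edge within 6 mm of the white line of the board below, sides in line within 7 mm and 5.7 degrees, lying on that board (within 3 mm), let go and at rest; the clip bar down (below 0.15 rad) (all of step 2 and value of joint bar below 0.15 rad); the robot touches nothing.
It fails at once if the blue board or another bystander is moved more than 30 mm (distance of any of blue_center, tape, mug, phone, book, jar from where it was at the start of the episode above 0.03 m).
It also fails if it takes over 72 s, if anything falls off the work surface, if the arm or the gripper's body presses on something with over 40 N, if the wrist force passes 120 N, or if a joint passes its speed limit or range.

## Working session

There is one attempt and no reset: what is moved stays moved. The work goes in short steps, each a Python script; the robot and the scene stay as the last script left them, time stands still between calls to the robot, and variables do not carry over. Pictures are saved under pics/ and viewed, about 8 in all and at most 12, crops included, and the job is handed in when it is done.

```bash
mkdir -p pics; ls
python3 - <<'E'
from workcell import bot
import cv2,numpy as np
for n in("scene","top"):
    c=bot.read_camera(n); cv2.imwrite(f"pics/{n}0.png",c["pixels"]); print(n,c["fx"],c["cx"],c["cy"],np.round(c["R"],4).tolist(),np.round(c["t"],4).tolist())
print(bot.current_clock(),bot.current_tool_rot())
E
```

```text
pics
scene 526.7576587803723 321.8529247254497 246.3047115435912 [[0.4537, 0.8911, -0.0117], [0.6701, -0.3498, -0.6547], [-0.5875, 0.2892, -0.7558]] [-0.2196, -0.268, 1.6916]
top 503.7425346684519 313.6695696315586 232.95746370315663 [[-0.0655, -0.9978, -0.0022], [-0.9747, 0.0645, -0.2141], [0.2137, -0.0119, -0.9768]] [0.0361, 0.5389, 1.2829]
0.1 [ 2.52025318e+00  1.87445439e+00 -2.38294947e-03]
```

View pics/scene0.png

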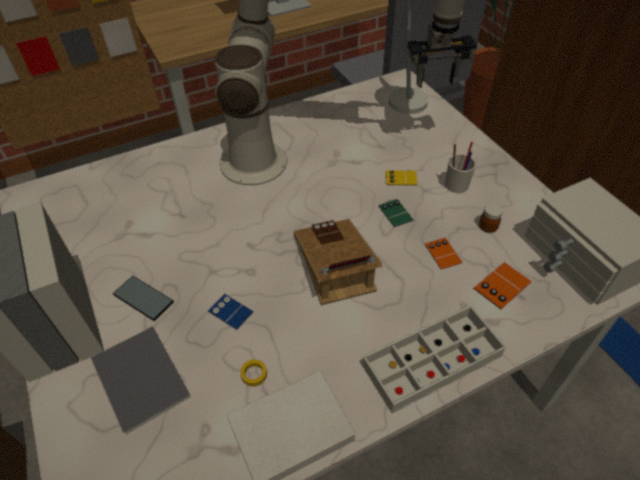

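View pics/top0.png

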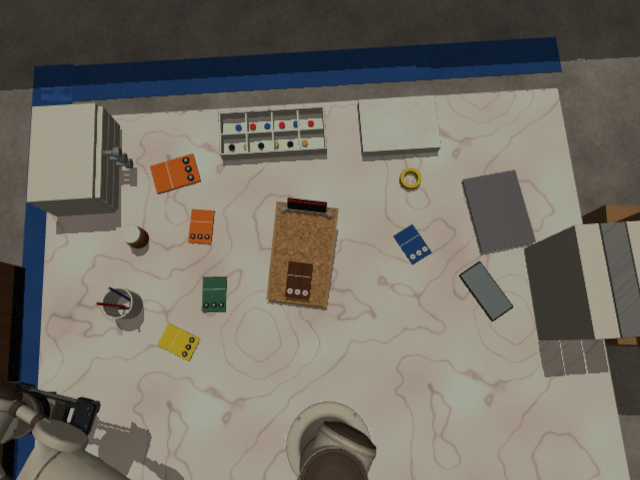

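The top view shows the parts the job could mean:
- **Green board:** (214,294), the only green one.
- **Orange boards:** small at (201,227) and large at (176,173); the job needs the small one.
- **Not for use:** yellow board (179,342) and blue board (411,244).
- **Stand:** brown board at (299,280), with the bar at (306,206).

Next I'll measure these and check with a crop.

```bash
cat > h.py <<'E'
from workcell import bot
import cv2,numpy as np
from scipy.spatial.transform import Rotation as Ro
def ray(c,uv):
    x=(uv[0]-c["cx"])/c["fx"]; y=(uv[1]-c["cy"])/c["fy"]
    if c.get("fish"):
        r=np.hypot(x,y); s=np.sin(r)/r if r>1e-9 else 1; d=np.array([x*s,y*s,np.cos(r)])
    else: d=np.array([x,y,1.])
    R=np.array(c["R"]); d=R.T@d; return -R.T@np.array(c["t"]),d/np.linalg.norm(d)
def onplane(c,uv,z=None,p=None,n=(0,0,1)):
    o,d=ray(c,uv); p=np.array([0,0,z]) if p is None else p; n=np.array(n)
    return o+d*((p-o)@n)/(d@n)
def tri(ps):
    A=np.zeros((3,3));b=np.zeros(3);L=[]
    for c,uv in ps:
        o,d=ray(c,uv);M=np.eye(3)-np.outer(d,d);A+=M;b+=M@o;L.append((o,M))
    X=np.linalg.solve(A,b); return X,max(np.linalg.norm(M@(X-o)) for o,M in L)
def proj(c,X):
    q=np.array(c["R"])@X+np.array(c["t"])
    if c.get("fish"):
        h=np.hypot(q[0],q[1]); k=np.arctan2(h,q[2])/max(h,1e-9); return np.array([c["cx"]+c["fx"]*q[0]*k,c["cy"]+c["fy"]*q[1]*k])
    return np.array([c["cx"]+c["fx"]*q[0]/q[2],c["cy"]+c["fy"]*q[1]/q[2]])
def cam(n):
    c=dict(bot.read_camera(n)); c["fish"]=n=="wrist"; return c
HUE=dict(green=(60,95,90),orange=(5,16,150),blue=(100,120,100))
def blobs(c,col,amin=150):
    hsv=cv2.cvtColor(c["pixels"],cv2.COLOR_BGR2HSV);a,b,s=HUE[col]
    m=cv2.inRange(hsv,(a,s,30),(b,255,255)); m=cv2.morphologyEx(m,cv2.MORPH_CLOSE,np.ones((5,5)))
    cs,_=cv2.findContours(m,cv2.RETR_EXTERNAL,cv2.CHAIN_APPROX_NONE)
    return [k for k in cs if cv2.contourArea(k)>amin]
def board(c,k,z=.006):
    P=np.array([onplane(c,q,z)[:2] for q in k[:,0,:].astype(float)])
    r=cv2.minAreaRect((P*1000).astype(np.float32)); return r
E
python3 - <<'E'
from h import *
C={n:cam(n) for n in("top","scene")}
for n,c in C.items():
  for col in("green","orange"):
    for k in blobs(c,col):
      r=board(c,k); print(n,col,cv2.boundingRect(k),np.round(r[0],1),np.round(r[1],1),round(r[2],1))
a=cv2.resize(C["top"]["pixels"][180:325,140:350],None,fx=3.8,fy=3.8,interpolation=cv2.INTER_CUBIC)
cv2.imwrite("pics/c1.png",a[:600,:800])
E
```

```text
top green (203, 277, 23, 34) [402.1 279.4] [59.4 90. ] 88.4
top orange (0, 262, 14, 119) [370.7 834.2] [315.7  35.3] 3.8
top orange (285, 261, 28, 41) [421.6  50. ] [ 66.9 104.1] 80.6
top orange (188, 210, 26, 34) [591.5 311. ] [63.8 93.8] 82.6
top orange (583, 207, 24, 16) [ 550.4 -783.7] [40.  66.2] 4.4
top orange (151, 154, 49, 40) [751.5 382.4] [ 86.4 126.3] 13.6
scene green (380, 201, 32, 25) [404.5 279.5] [57.3 89.9] 87.8
scene orange (0, 430, 26, 50) [ 631.6 -792.1] [ 46.9 122.8] 84.9
scene orange (475, 263, 56, 45) [752.7 384.5] [ 84.6 128.1] 14.2
scene orange (425, 238, 37, 31) [593.9 312.2] [62.9 94.3] 83.3
scene orange (298, 221, 82, 67) [465.1  62.1] [180.7 220.1] 79.4
scene orange (480, 215, 20, 17) [565.8 490.2] [49.7 59.8] 39.4
scene orange (183, 56, 40, 66) [-494.2   -9.7] [124.5 426.2] 75.6
scene orange (267, 14, 120, 86) [-504.4  529.3] [383.2 748.7] 8.9
scene orange (463, 0, 177, 214) [  11.1 1228.1] [ 640.9 1451.5] 41.6
scene orange (0, 0, 179, 179) [-910.9 -381.2] [ 592.9 1291.8] 84.9
```

View pics/c1.png

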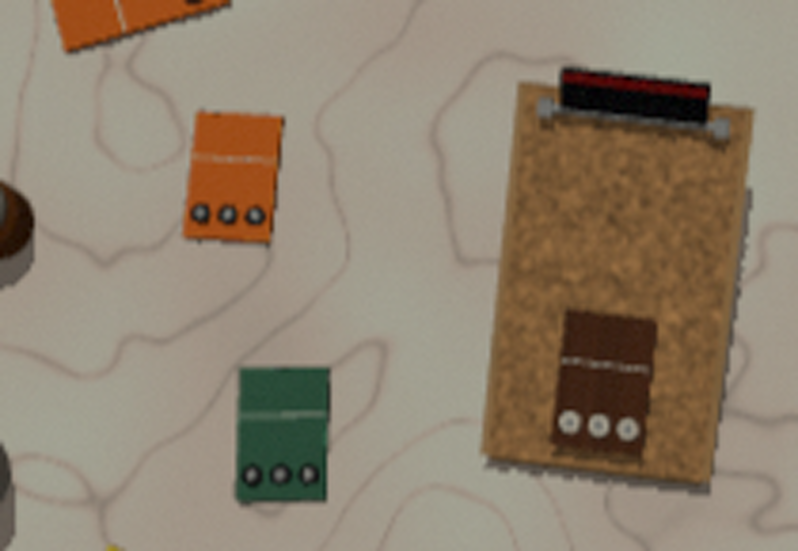

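```bash
cat >> h.py <<'E'
def rot(yaw,tilt=0.):
    """tool frame for a board whose x axis has heading yaw, sloping up by tilt; tool x = board y"""
    bx=np.array([np.cos(yaw)*np.cos(tilt),np.sin(yaw)*np.cos(tilt),np.sin(tilt)])
    by=np.array([-np.sin(yaw),np.cos(yaw),0]); bz=np.cross(bx,by)
    return np.column_stack([by,bx,-bz])
rv=lambda R:Ro.from_matrix(R).as_rotvec()
E
python3 - <<'E'
from h import *
bot.goto([.49,.28,.33],rv(rot(0)))
w=cam("wrist"); cv2.imwrite("pics/w1.png",w["pixels"]); R=np.array(w["R"]);print(w["fx"],w["cx"],w["cy"],-R.T@w["t"],R[2])
for col in("green","orange"):
    for k in blobs(w,col):
      r=board(w,k); print(col,cv2.boundingRect(k),np.round(r[0],1),np.round(r[1],1),round(r[2],1))
bot.goto([.47,.05,.38],rv(rot(0)))
w=cam("wrist"); cv2.imwrite("pics/w2.png",w["pixels"]); 
np.savez("w2.npz",**w); print(bot.current_clock(),bot.current_ee_pos(),-np.array(w["R"]).T@w["t"])
cv2.imwrite("pics/w12.png",cv2.resize(np.hstack([cv2.imread("pics/w1.png"),w["pixels"]]),(800,300),interpolation=cv2.INTER_AREA))
E
```

```text
371.64829954431775 311.4951999319999 241.6024155705431 [0.40710395 0.28079895 0.50067848] [ 2.88872823e-01  2.77629774e-04 -9.57367440e-01]
green (288, 107, 50, 59) [410.6 281.5] [62.7 78.6] 87.7
green (291, 94, 47, 8) [360.3 284.1] [60.2  9.4] 89.3
orange (333, 328, 84, 56) [753.3 385.2] [ 90.6 127.4] 14.2
orange (309, 232, 53, 67) [593.1 313.5] [63.8 95.3] 82.9
orange (64, 105, 133, 209) [501.9  -7.4] [185.8 315.7] 72.8
orange (588, 0, 52, 248) [336.  814.8] [473.4 161.8] 3.9
2.8417 [0.47002271 0.0511681  0.37952691] [0.38763586 0.050942   0.55066962]
```

View pics/w2.png

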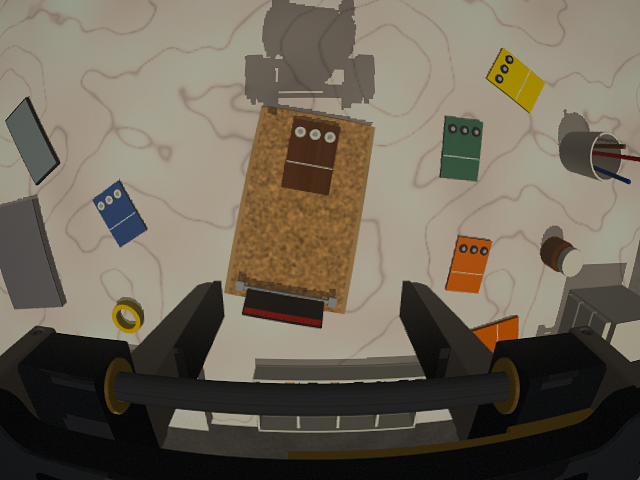

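The wrist view shows the line on the brown board from (286,161) to (333,168), the bar's red stripe at about (283,316), and the green and orange boards at (462,148) and (468,264). Next I'll measure the line, bar and stand heading.

```bash
cat > m.py <<'E'
from h import *
def whiteline(c,box,mask=None):
    """bright thin line in box (x0,y0,x1,y1): column-wise centroid of top-hat, fitted; returns its two ends"""
    x0,y0,x1,y1=box; g=cv2.cvtColor(c["pixels"],cv2.COLOR_BGR2GRAY)[y0:y1,x0:x1]
    t=cv2.morphologyEx(g,cv2.MORPH_TOPHAT,np.ones((7,1))).astype(float)
    t[t<25]=0; ys=np.arange(y0,y1)[:,None]; s=t.sum(0); ok=s>40
    u=np.arange(x0,x1)[ok]; v=((t*ys).sum(0)/np.maximum(s,1))[ok]
    p=np.polyfit(u,v,1)
    for _ in range(3):
        k=abs(np.polyval(p,u)-v)<1.2; p=np.polyfit(u[k],v[k],1)
    u=u[k]; return np.array([[u.min()-.0,np.polyval(p,u.min())],[u.max(),np.polyval(p,u.max())]]),k.sum()
E
python3 - <<'E'
from m import *
w=dict(np.load("w2.npz")); w["fish"]=True
t=cam("top"); 
lw,n1=whiteline(w,(278,150,342,180)); lt,n2=whiteline(t,(286,268,314,283))
print(lw.tolist(),n1,lt.tolist(),n2)
mw,mt=lw.mean(0),lt.mean(0)
X,e=tri([(w,mw),(t,mt)]); print("line mid",X,e)
for c,l in((w,lw),(t,lt)):
    A,B=[onplane(c,q,.0575) for q in l]; print(A,B,"len",np.linalg.norm(A-B),"mid",(A+B)/2,"yaw",np.degrees(np.arctan2((B-A)[1],(B-A)[0])))
# cork
for n,c,roi in(("w",w,(215,95,385,325)),("t",t,(255,190,350,315))):
    x0,y0,x1,y1=roi; h=cv2.cvtColor(c["pixels"],cv2.COLOR_BGR2HSV)[y0:y1,x0:x1]
    m=cv2.inRange(h,(8,90,60),(22,255,255)); m=cv2.morphologyEx(m,cv2.MORPH_CLOSE,np.ones((15,15)))
    k=max(cv2.findContours(m,0,cv2.CHAIN_APPROX_NONE)[0],key=cv2.contourArea)[:,0,:]+[x0,y0]
    yaw=np.radians(-10)
    for _ in range(3):
        ux=np.array([np.cos(yaw)*np.cos(np.radians(20)),np.sin(yaw)*np.cos(np.radians(20)),np.sin(np.radians(20))]);uy=np.array([-np.sin(yaw),np.cos(yaw),0]);nn=np.cross(ux,uy)
        p0=X-nn*.00946
        P=np.array([onplane(c,q,p=p0,n=nn)-X for q in k.astype(float)]); Q=np.c_[P@ux,P@uy]*1000
        r=cv2.minAreaRect(Q.astype(np.float32)); a=r[2]; a=a-90 if a>45 else a; yaw+=np.radians(a)
    s=Q[:,0]; b=(s>-40)&(s<90)
    L=Q[b&(Q[:,1]>60)];Rr=Q[b&(Q[:,1]<-60)]
    pl=np.polyfit(L[:,0],L[:,1],1);pr=np.polyfit(Rr[:,0],Rr[:,1],1)
    print(n,"cork",r,"yaw",np.degrees(yaw),"edge slopes deg",np.degrees([pl[0],pr[0]]),"edges at 0",pl[1],pr[1])
# red stripe
for c,roi in((w,(230,280,335,330)),(t,(280,195,335,220))):
    x0,y0,x1,y1=roi; h=cv2.cvtColor(c["pixels"],cv2.COLOR_BGR2HSV)[y0:y1,x0:x1]
    m=cv2.inRange(h,(0,120,50),(6,255,255))|cv2.inRange(h,(172,120,50),(180,255,255))
    ys,xs=np.nonzero(m); q=np.array([(xs.min()+xs.max())/2+x0,0]); q[1]=np.polyval(np.polyfit(xs+x0,ys+y0,1),q[0]); print("red",q,len(xs),xs.min()+x0,xs.max()+x0)
    c["red"]=q
print(tri([(w,w["red"]),(t,t["red"])]))
E
```

```text
[[287.0, 160.53522730156385], [332.0, 168.79870384865796]] 45 [[288.0, 277.7822197153761], [300.0, 276.87421085354566]] 11
line mid [0.42167383 0.05336657 0.11363211] 0.0058794082352394824
[0.42470849 0.01887264 0.0575    ] [0.43576873 0.07845665 0.0575    ] len 0.060601842614698836 mid [0.43023861 0.04866464 0.0575    ] yaw 79.484196027004
[0.42503204 0.07539772 0.0575    ] [0.42534811 0.04395619 0.0575    ] len 0.03144311435933386 mid [0.42519007 0.05967695 0.0575    ] yaw -89.42405549045486
w cork ((52.40076446533203, -4.3421783447265625), (143.87391662597656, 233.6998291015625), 89.99800872802734) yaw -10.58245849609375 edge slopes deg [-0.13774983  0.062161  ] edges at 0 66.93156202629126 -75.49959927653131
t cork ((26.569061279296875, -8.377388000488281), (155.45957946777344, 239.58468627929688), 89.99950408935547) yaw -10.144058227539064 edge slopes deg [ 0.59732849 -0.19582313] edges at 0 66.8966490587669 -84.53280951811219
red [281.5        316.11347846] 516 243 320Traceback (most recent call last):
  File "<stdin>", line 29, in <module>
    return umr_minimum(a, axis, None, out, keepdims, initial, where)
ValueError: zero-size array to reduction operation minimum which has no identity
```

The arm hides the stand in the new top view, so I'll use the first top picture instead.

Run:
```python
from m import *
w=dict(np.load("w2.npz")); w["fish"]=True
t=cam("top"); t["pixels"]=cv2.imread("pics/top0.png"); s=cam("scene"); s["pixels"]=cv2.imread("pics/scene0.png")
lw,n1=whiteline(w,(278,150,342,180)); lt,n2=whiteline(t,(284,270,316,282))
print(lt.tolist(),n2)
# brown sides at the line -> lateral mid (dark-brown run on the line row)
X,e=tri([(w,lw.mean(0)),(t,lt.mean(0))]); print("line mid",X,e)
for c,l in((w,lw),(t,lt)):
    A,B=[onplane(c,q,.0575) for q in l]; print("len",np.linalg.norm(A-B),"mid",(A+B)/2,"yaw",np.degrees(np.arctan2((B-A)[1],(B-A)[0])))
yaw=np.radians(-10.5); T=np.radians(20)
ux=np.array([np.cos(yaw)*np.cos(T),np.sin(yaw)*np.cos(T),np.sin(T)]);uy=np.array([-np.sin(yaw),np.cos(yaw),0]);nn=np.cross(ux,uy)
L0=onplane(w,lw.mean(0),.0575)
for n,c,roi in(("w",w,(215,95,385,325)),("t",t,(255,190,350,315))):
    x0,y0,x1,y1=roi; h=cv2.cvtColor(c["pixels"],cv2.COLOR_BGR2HSV)[y0:y1,x0:x1]
    m=cv2.inRange(h,(8,90,50),(22,255,255)); m=cv2.morphologyEx(m,cv2.MORPH_CLOSE,np.ones((9,9)))
    k=max(cv2.findContours(m,0,cv2.CHAIN_APPROX_NONE)[0],key=cv2.contourArea)[:,0,:]+[x0,y0]
    P=np.array([onplane(c,q,p=L0-nn*.00946,n=nn)-L0 for q in k.astype(float)]); Q=np.c_[P@ux,P@uy]*1000
    b=(Q[:,0]>-40)&(Q[:,0]<90)
    for sg in(1,-1):
        q=Q[b&(sg*Q[:,1]>60)]; p=np.polyfit(q[:,0],q[:,1],1); print(n,"edge",np.degrees(p[0]),p[1])
    print("s range",Q[:,0].min(),Q[:,0].max())
    # brown board contour
    m=cv2.inRange(h,(0,60,0),(15,255,75)); m=cv2.morphologyEx(m,cv2.MORPH_CLOSE,np.ones((9,9)))
    ks=[k for k in cv2.findContours(m,0,cv2.CHAIN_APPROX_NONE)[0] if cv2.contourArea(k)>300]
    for k in ks: print(n,"brown",cv2.boundingRect(k),x0,y0,cv2.minAreaRect((np.array([onplane(c,q+[x0,y0],.0575)[:2] for q in k[:,0,:].astype(float)])*1000).astype(np.float32)))
    m=cv2.inRange(h,(0,120,50),(6,255,255))|cv2.inRange(h,(172,120,50),(180,255,255))
    m[(0 if n=="t" else 180)+30:]=0
    if n=="w": m=cv2.inRange(h,(0,120,50),(6,255,255))|cv2.inRange(h,(172,120,50),(180,255,255)); m[:185]=0
    ys,xs=np.nonzero(m); q=np.array([(xs.min()+xs.max())/2+x0,0]); q[1]=np.polyval(np.polyfit(xs+x0,ys+y0,1),q[0]); print("red",q,len(xs),xs.min()+x0,xs.max()+x0); c["red"]=q
R,e=tri([(w,w["red"]),(t,t["red"])]); print("stripe",R,e,"hinge est",L0+.172*ux+nn*(.010-.00946))
```

```text
[[288.0, 274.3306791583553], [309.0, 276.77656443970466]] 18
line mid [0.43290627 0.04841803 0.02856608] 7.855392403194016e-05
len 0.060601842614698836 mid [0.43023861 0.04866464 0.0575    ] yaw 79.484196027004
len 0.05536074117243057 mid [0.42907355 0.04768033 0.0575    ] yaw -100.4441490961
w edge -0.1954675532741272 79.77495782006324
w edge -0.10172044569742979 -81.05588223071857
s range -77.91063159177433 186.27085791803265
w brown (28, 189, 81, 41) 215 95 ((636.6135864257812, 9.303382873535156), (119.41637420654297, 60.846981048583984), 83.201171875)
w brown (67, 22, 58, 78) 215 95 ((418.9090881347656, 50.212066650390625), (64.65686798095703, 94.06025695800781), 79.2318115234375)
red [281.5        316.05575566] 506 243 320
t edge -0.09680106380054612 76.69059379082108
t edge 0.10667821202793447 -82.25284764404874
s range -80.12064614186528 184.55160522101673
t brown (30, 72, 28, 40) 255 190 ((414.1674499511719, 48.36210632324219), (63.201072692871094, 98.81131744384766), 79.99000549316406)
t brown (30, 8, 42, 18) 255 190 ((613.0966186523438, 16.242149353027344), (111.13802337646484, 39.72573471069336), 80.11943817138672)
red [306.5        201.98320823] 105 288 325
stripe [0.59818393 0.01506209 0.15948278] 0.0006191944421276556 hinge est [0.5890981  0.01920092 0.1168349 ]
```

```bash
cat >> m.py <<'E'
def meas(col,zf,near,rad=.075):
    """board centre, sides, heading from the wrist camera, face at height zf"""
    w=cam("wrist"); hsv=cv2.cvtColor(w["pixels"],cv2.COLOR_BGR2HSV);a,b,s=HUE[col]
    m=cv2.inRange(hsv,(a,s,25),(b,255,255)); m=cv2.morphologyEx(m,cv2.MORPH_OPEN,np.ones((3,3)))
    cs=cv2.findContours(m,0,cv2.CHAIN_APPROX_NONE)[0]
    P=np.array([onplane(w,q,zf)[:2] for k in cs if cv2.contourArea(k)>30 for q in k[:,0,:].astype(float)])
    P=P[np.linalg.norm(P-near[:2],axis=1)<rad]
    r=cv2.minAreaRect((P*1000).astype(np.float32)); (cx,cy),(a1,a2),an=r
    if a1>a2: an-=90
    hd=(an-90+90)%180-90
    return np.array([cx,cy])/1000,(min(a1,a2),max(a1,a2)),np.radians(hd),w
def pick(col,guess,yaw,zt=.0015):
    bot.goto([*guess,.16],rv(rot(yaw)))
    c,sz,yaw,w=meas(col,.006,guess); print(col,c,sz,np.degrees(yaw)); cv2.imwrite(f"pics/{col}_pre.png",w["pixels"])
    assert abs(sz[0]-64)<6 and abs(sz[1]-95)<6 and np.hypot(*(c-guess))<.015
    bot.goto([*c,.06],rv(rot(yaw))); bot.line_to([*c,zt],max_speed=.08)
    bot.set_gripper(0.5,15); print("opening",bot.current_opening(),bot.current_ee_pos(),bot.current_contact_force())
    bot.line_to([*c,.14]); print("opening",bot.current_opening())
    p=bot.current_ee_pos(); q,sz,y2,w=meas(col,p[2]-zt+.006,np.array(p)); cv2.imwrite(f"pics/{col}_held.png",w["pixels"])
    print("held",(q-p[:2])*1000,sz,np.degrees(y2-yaw),bot.current_clock())
E
python3 - <<'E'
from m import *
pick("green",np.array([.403,.2795]),np.radians(-1.8))
E
```

```text
green [0.40335812 0.28153152] (62.8846549987793, 93.66619110107422) -2.8203811645507812
opening 0.6948835993325937 [0.40349556 0.28157928 0.00163878] [-0.9046668   0.5398424   1.19440414]
opening 0.6918114179581707
held [1.57734896 0.24529816] (64.03641510009766, 92.04341125488281) -0.6762084960937502 7.3
```

View pics/green_held.png

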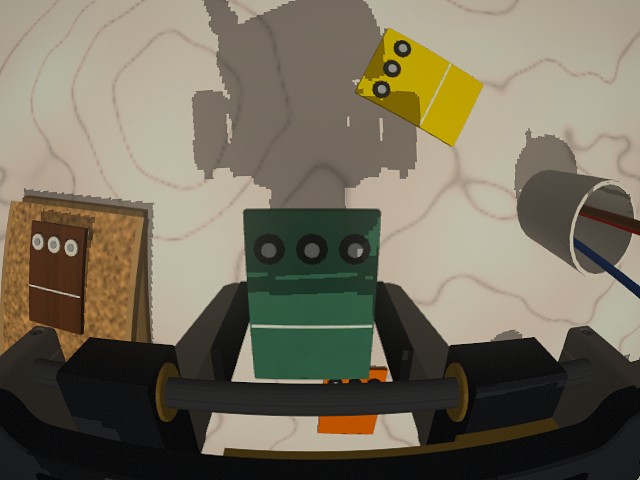

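The green board is held squarely, its lower edge at row 209 and upper edge at row 379. Now I'll place it.

```bash
cat >> m.py <<'E'
LINE=np.array([.4300,.0484,.0584]); YAW=np.radians(-10.5); T=np.radians(14.3)
BX=np.array([np.cos(YAW)*np.cos(T),np.sin(YAW)*np.cos(T),np.sin(T)]); BY=np.array([-np.sin(YAW),np.cos(YAW),0]); BN=np.cross(BX,BY)
def place(line,zt=.0015,adj=(0,0)):
    R=rv(rot(YAW,T)); p=line+BX*(.0475+adj[0])+BY*adj[1]+BN*zt
    bot.goto(p+BN*.06,R); bot.line_to(p+BN*.012,max_speed=.08); f0=np.array(bot.current_contact_force())
    for d in np.arange(.006,-.0031,-.001):
        bot.line_to(p+BN*d,max_speed=.02); f=(np.array(bot.current_contact_force())-f0)@BN; print(round(d*1e3),round(f,2),end="; ")
        if f>1.5: break
    print("\nstopped",np.array(bot.current_ee_pos())-p)
    bot.set_gripper(0.8); bot.hold(.3); bot.line_to(np.array(bot.current_ee_pos())+BN*.10,max_speed=.12)
    print(bot.current_clock())
E
python3 - <<'E'
from m import *
place(LINE)
bot.goto([.47,.05,.28],rv(rot(YAW)))
w=cam("wrist"); np.savez("w3.npz",**w); cv2.imwrite("pics/w3.png",w["pixels"])
E
```

```text
6 -0.25; 5 -0.76; 4 0.05; 3 0.05; 2 0.21; 1 -0.19; 0 -1.13; -1 7.98; 
stopped [ 2.04017703e-04 -1.02785492e-05 -3.88789046e-04]
12.85
```

View pics/w3.png

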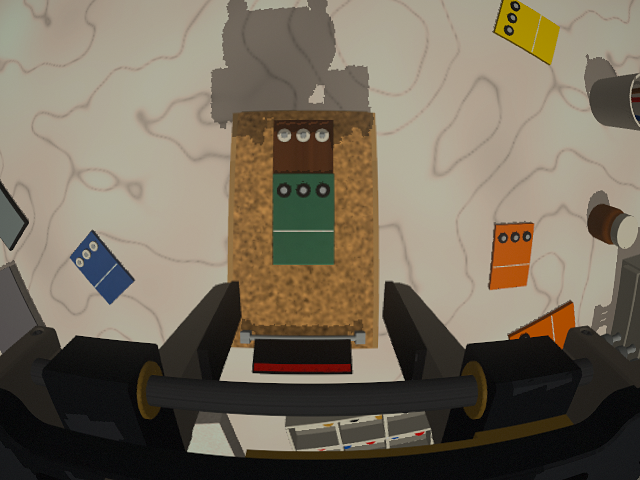

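Green lies in line on the brown board: lower edge at row 174, white line at row 231, upper edge at row 265. I'll check that in numbers.

```bash
cat >> m.py <<'E'
def seg(w,col,p0,rng=.09):
    """board corners' extents in the (BX,BY) frame on its face plane through p0+6mm, relative to p0"""
    hsv=cv2.cvtColor(w["pixels"],cv2.COLOR_BGR2HSV);a,b,s=HUE[col]
    m=cv2.inRange(hsv,(a,s,25),(b,255,255)); ys,xs=np.nonzero(m)
    P=np.array([onplane(w,q,p=p0+BN*.006,n=BN)-p0 for q in np.c_[xs,ys].astype(float)]); Q=np.c_[P@BX,P@BY]*1000
    Q=Q[(abs(Q[:,0]-47)<75)&(abs(Q[:,1])<45)]; r=cv2.minAreaRect(Q.astype(np.float32)); print(col,"rect",np.round(r[0],2),np.round(r[1],1),round(r[2],2))
    print("x",np.percentile(Q[:,0],[.3,99.7]),"y",np.percentile(Q[:,1],[.3,99.7]))
def lineon(w,p0,box):
    l,n=whiteline(w,box); P=[onplane(w,q,p=p0+BN*.006,n=BN)-p0 for q in l]; print("line x,y",[(round(q@BX*1e3,2),round(q@BY*1e3,2)) for q in P],n)
E
python3 - <<'E'
from m import *
w=dict(np.load("w3.npz")); w["fish"]=True
seg(w,"green",LINE); lineon(w,LINE,(276,220,334,242))
# brown lower edge on its face plane (expected x=-60)
h=cv2.cvtColor(w["pixels"],cv2.COLOR_BGR2HSV); print([(v,h[v,303].tolist()) for v in list(range(112,127,1))+list(range(168,178))])
for v in(118,119,120,121,122,123): print(v,(onplane(w,(293.,v),p=LINE,n=BN)-LINE)@BX*1e3)
print("bar",proj(w,LINE+.172*np.array([np.cos(YAW)*np.cos(np.radians(20)),np.sin(YAW)*np.cos(np.radians(20)),np.sin(np.radians(20))])))
E
```

```text
green rect [48.1 -0.4] [61.3 93.8] 90.0
x [ 1.37156565 93.98514025] y [-30.11314757  30.2057572 ]
line x,y [(np.float64(60.3), np.float64(-27.9)), (np.float64(60.31), np.float64(31.18))] 58
[(112, [16, 149, 87]), (113, [16, 149, 89]), (114, [16, 151, 98]), (115, [16, 152, 99]), (116, [17, 149, 96]), (117, [16, 149, 96]), (118, [16, 149, 99]), (119, [16, 156, 90]), (120, [11, 142, 43]), (121, [11, 146, 47]), (122, [11, 162, 71]), (123, [11, 164, 70]), (124, [12, 139, 46]), (125, [12, 150, 46]), (126, [12, 149, 48]), (168, [12, 176, 68]), (169, [12, 170, 69]), (170, [12, 173, 68]), (171, [13, 157, 47]), (172, [13, 172, 46]), (173, [40, 83, 46]), (174, [69, 104, 76]), (175, [69, 104, 83]), (176, [70, 103, 82]), (177, [69, 105, 80])]
118 -61.23861843442864
119 -60.095118469503795
120 -58.95343385583943
121 -57.8135437632373
122 -56.67542747886152
123 -55.53906440562184
bar [302.93217605 337.58030142]
```

Green's lower edge is +0.3 mm from the line and its sides are within 0.4 mm. Next is the orange board.

Run:
```python
from m import *
bot.set_gripper(1.0)
pick("orange",np.array([.593,.312]),np.radians(-7.2))
L=LINE+.0603*BX+.006*BN
place(L)
bot.goto([.49,.04,.30],rv(rot(YAW)))
w=cam("wrist"); np.savez("w4.npz",**w); cv2.imwrite("pics/w4.png",w["pixels"])
```

```text
orange [0.59384113 0.31344733] (63.4450798034668, 95.13409423828125) -6.980453491210938
opening 0.6930317046379219 [0.59387034 0.31346693 0.00151962] [ 0.3978419  -0.05877637 -0.18409039]
opening 0.6917839257824572
held [ 3.88099589 20.50307273] (98.88687133789062, 105.67593383789062) 89.91040039062501 18.1583
6 -0.63; 5 0.96; 4 -0.52; 3 -0.24; 2 -0.67; 1 -1.04; 0 -0.63; -1 6.98; 
stopped [ 3.34897519e-04 -2.65872518e-05 -4.29624093e-04]
23.8667
```

View pics/w4.png

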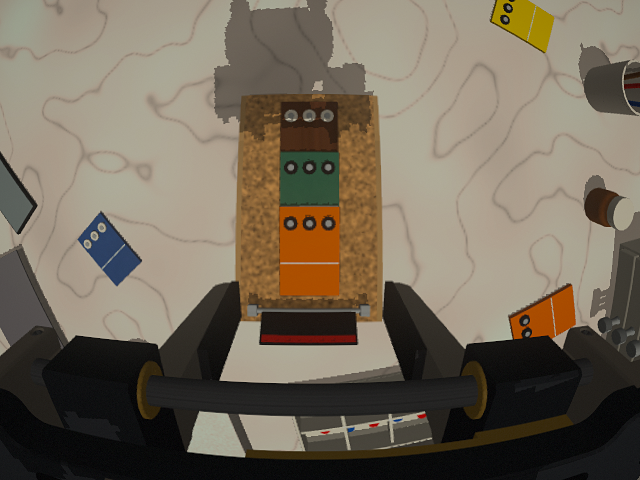

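Run:
```python
from m import *
w=dict(np.load("w4.npz")); w["fish"]=True
lineon(w,LINE+.0603*BX+.006*BN,(282,255,338,272)); seg(w,"orange",LINE+.0603*BX+.006*BN); 
U=np.radians(20); h=np.array([np.cos(YAW),np.sin(YAW),0]); ux=h*np.cos(U)+[0,0,np.sin(U)]
H=LINE+.172*ux+np.array([0,0,.0005]); print("hinge",H)
bot.set_gripper(0.0)
R=rv(rot(YAW)); z=np.array([0,0,1.])
bot.goto(H+h*.038+z*.10,R); bot.line_to(H+h*.038+z*.022,max_speed=.08); f0=np.array(bot.current_contact_force())
for d in np.arange(.030,-.0101,-.005):
    bot.line_to(H+h*d+z*.022,max_speed=.04); print(round(d*1e3),np.round(np.array(bot.current_contact_force())-f0,1),end="; ")
bot.hold(.8)
bot.line_to(H-h*.010+z*.12,max_speed=.12); bot.goto([.47,.04,.33],R); bot.hold(.3)
w=cam("wrist"); np.savez("w5.npz",**w); cv2.imwrite("pics/w5.png",w["pixels"]); print(bot.current_clock())
```

```text
line x,y [(np.float64(60.25), np.float64(-28.65)), (np.float64(60.26), np.float64(29.83))] 56
orange rect [4.367e+01 3.000e-02] [ 90.  142.8] 89.95
x [-26.63808323 108.37370331] y [-44.65555032  44.73958958]
hinge [0.58892067 0.01894579 0.11772746]
30 [-0.1 -0.5  1.5]; 25 [-0.3 -1.2  1.3]; 20 [-0.1 -0.   1.3]; 15 [ 0.8 -0.3  0.3]; 10 [-0.2  0.5  1.2]; 5 [0.3 0.4 2.2]; 0 [0.3 0.  1.3]; -5 [-0.6 -0.6  1.2]; -10 [ 0.5 -0.   1.5]; 32.6833
```

View pics/w5.png

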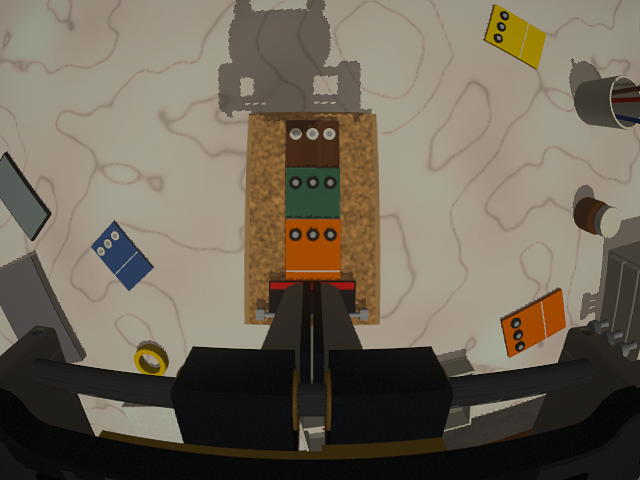

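The bar is down: its red stripe is at row 285, just uphill of the orange board's line at row 271. I'll check the numbers once more from clear of the stand, then hand in.

Run:
```python
from m import *
w=dict(np.load("w5.npz")); w["fish"]=True
P0=LINE+.0603*BX+.006*BN
lineon(w,P0,(287,264,338,279))
def edge(col,p0,c=312): 
    h=cv2.cvtColor(w["pixels"],cv2.COLOR_BGR2HSV); a,b,s=HUE[col]; m=cv2.inRange(h,(a,s,40),(b,255,255))[:,287:338]
    v=[np.nonzero(m[:,i])[0].min() for i in range(2,49)]; p=np.polyfit(np.arange(289,336),v,1)
    for u in(290,312,335): print(col,"lower edge",round((onplane(w,(u,np.polyval(p,u)-.5),p=p0+BN*.006,n=BN)-p0)@BX*1e3,2))
edge("green",LINE); edge("orange",P0)
h=cv2.cvtColor(w["pixels"],cv2.COLOR_BGR2HSV); m=cv2.inRange(h,(0,150,60),(4,255,255))|cv2.inRange(h,(172,150,60),(180,255,255)); m[:278]=0;m[300:]=0;m[:,:260]=0;m[:,365:]=0
ys,xs=np.nonzero(m); U=np.radians(20); hh=np.array([np.cos(YAW),np.sin(YAW),0]); ux=hh*np.cos(U)+[0,0,np.sin(U)]; n=np.cross(ux,BY)
for v in(ys.min(),ys.max()): print("stripe s up slope",(onplane(w,(xs.mean(),float(v)),p=LINE+n*.004,n=n)-LINE)@ux*1e3,"cols",xs.min(),xs.max())
bot.goto([.40,.25,.35],rv(rot(0))); t=cam("top"); cv2.imwrite("pics/end.png",cv2.resize(t["pixels"][180:325,140:440],None,fx=2.6,fy=2.6)); print(bot.current_clock())
```

```text
line x,y [(np.float64(60.29), np.float64(-29.31)), (np.float64(60.32), np.float64(28.44))] 51
green lower edge 1.71
green lower edge 1.81
green lower edge 1.71
orange lower edge -125.11
orange lower edge -124.02
orange lower edge -123.26
stripe s up slope 134.1106662387891 cols 270 353
stripe s up slope 142.14315901336298 cols 270 353
33.625
```

View pics/end.png

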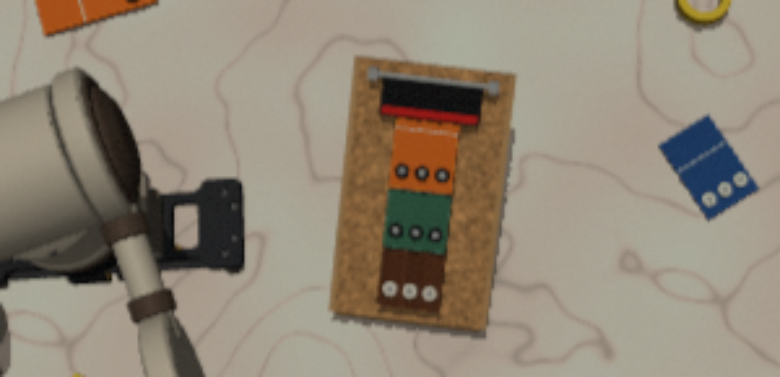

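The top view shows the bar lying over the orange board's upper end, all three boards in line, and the blue board where it was. Handing in.

```bash
python3 -c "
from workcell import bot
bot.job_done(); print('ok')"
```

```text
the job is handed in; nothing more can be done
ok
```

The job is done and handed in at about 34 s of the 72 s allowed. The green board lies on the brown one, the small orange board lies on the green one, and the clip bar was pulled over from behind and now lies on the orange board's upper end.

**Last checks (wrist camera):**
- **Green:** its own white line put its lower edge 0.3 mm past the brown board's line, with sides in line within about 0.5 mm before orange was laid. After the bar fell, its lower edge read 1.7–1.8 mm from the line. Both are inside the 6 mm limit.
- **Orange:** its lower edge was about 0.3 mm past green's line, with sides within about 1 mm, and this was unchanged after the bar fell.
- **Bar:** its stripe was 134–142 mm up the slope, against about 132 mm expected for the free edge when down. I did not measure the bar's angle directly.
- **Blue board:** it looked unmoved in the final top view, but I did not measure it or the other bystanders.

**Readings that failed or disagreed:**
- The check of the orange board in the gripper, and two later orange outline readings, were spoiled by other orange or brown areas in view. I ignored them and relied on the orange board's white line.
- Triangulating the brown line's height was too uncertain to use, so I took the height from the stand's given dimensions. Contact force confirmed it within about 1 mm on both placements.

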